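# Mark a brass seal in the pedal marking jig

## Robot

A 6-joint arm with a two-finger parallel gripper is mounted at the origin on the work surface. World frame = base frame: x ahead of the robot, y to its left, z up, the work surface at z = 0. Lengths are in m, angles in rad, forces in N, time in s.
With the tool pointing down it reaches from about 0.35 to 0.775 m from the base axis. Payload 5.5 kg.
Tool frame: the origin (TCP) lies at the very end of the fingers, on their centre line; the grasp point (between the pads) lies behind it (env.hold_point_z is the z of the grasp point in the tool frame, in m); z points along the fingers, y is the line along which they close (so a half turn about z gives the same grasp; the last joint's range is limited). The gripper opens to 85 mm and grips with 20 to 120 N. Pads are 22 mm wide; open, the fingers measure 114 mm over their backs; the gripper's body (76 mm by 85 mm) begins 54 mm behind the grasp point. The pads swing forward as they close: fully open they stand 13 mm farther back than shut.
Start: joints at [-1.481, 0.313, 0.046, 1.304, 0, 1.431], TCP at [0.131, -0.56, 0.231] pointing down, gripper open.
Joint ranges: [-2.76, 2.76], [-0.86, 1.69], [-1.03, 1.26], [-2.2, 2.34], [-1.47, 1.5], [-3.14, 3.14]. Speed limits (rad/s): [2.57, 2.57, 3.14, 3.14, 3.14, 3.14].

## Interface

Orientations are given as a unit quaternion [w, x, y, z].
In Python, from workcell import env gives the robot as it stands.
- The arm moves only by the tool arm_command, never from a script. Its argument "rows" is a list of rows, each an object with "delta_pos": the shift along the tool's x, y, z scaled (see below), a list of three; "rot": the turn, a rotation vector about the tool's x, y, z scaled (see below), a list of three; "fingers": the closure, from 0 (fully open) to 1 (shut). A call has 1 to 20 rows; each row shifts and turns the commanded pose from where the row before left it, along the tool's axes as they then stand; what a row does not reach is not made up. The controller multiplies each number of a shift by 0.02 m and each number of a turn by 360 degrees. A row lasts 1/10 s, in which the tool goes at most 50 mm and 8.59 degrees, less where a joint would pass 70% of its speed; a pose out of reach is approached as far as the arm can. A call with a number of a shift or a turn outside -1 to 1 is refused whole. A call with a gripper value outside its range is refused whole. The fingers move at their own pace and stop on an object; "squeeze" is the grip in N (left out, the last holds). Time passes only in rows, so rows that do not move let the fingers close. It gives the time, the measured TCP pose, the force and the opening at its end, in the units of the state.
- env.get_state(): the state, without advancing time (a new reading comes with each control period).
- env.read_camera(name): name is "scene" or "top" or "wrist"; returns (picture, depth): 480x640x3 uint8, blue, green, red; 480x640 float32, m along the optical axis (not along the pixel's ray), 0 where there is no reading.
- env.get_calibration(name): a dict with "mtx" (3x3 intrinsics, pixels), "R" (3x3) and "t" (3): a world point X has camera coordinates R X + t. Camera axes: x right, y down, z forward; pixel columns grow to the right and rows downward; lengths in m; the calibration is good to about 2 mm. A picture is of the moment at which its call begins: read the wrist's pose just before it. get_calibration takes no time and is no camera call; for the wrist camera it gives the pose at the moment of the call.
- env.hand_in(): hands the job in, once; it reports no verdict.
The state is a dict: "clock": time; "joint_pos": joint angles; "qvel": joint speeds; "tau": joint torques, N m; "tcp_pos": TCP position; "orientation": TCP orientation; "wrist_force": force on the tool from outside, world axes, zero at the start; "ft_torque": the same for the moment, N m; "finger_gap": finger opening in m.
Only numpy, scipy, OpenCV 4.12 (cv2) and the standard library are available. Lean on these libraries where they do the work, as an engineer would, in place of code of your own. Each camera call takes 0.05 s, during which the arm holds its last target. There are 200 camera calls.

## Task

Lift the red cover off its pot and stand it on the cork mat, then take the brass seal from the pot and stand it upright on the round brass mark in the jig, between punch and anvil, and let go. Press the jig's pedal right down to its stop, hold it there a moment so the punch drives the seal against the anvil, and let the pedal come back up. Leave the seal standing in the jig, put the red cover back fully home on its own pot, and do not disturb the blue-covered pot or the tools lying about.

Things in the scene. Friction and masses are not known exactly. Their poses are not given: they have to be found in the camera images.
- cover_red: loose red cylindrical cover, 68 mm across, walls 4 mm, red part 75 mm high, open below (inner diameter 60 mm, inner height 69 mm), with a brass knob on top (24 mm diameter, from 75 to 103 mm above the rim). Origin: centre of its lower rim; z up along its axis. 0.13 kg
- pot_red: fixed aluminium pot base belonging to the red cover: flange 80 mm across and 14 mm high, the cover's rim rests on it (cover origin 14 mm above pot origin); in its middle a raised boss 53 mm across, top at 24 mm, locates the cover; the seal starts standing on the boss, hidden below the cover. Origin: centre of the underside
- cover_blue: same as the red cover but blue, sitting on a second identical pot; to be left alone. Origin: centre of its lower rim
- pot_blue: the identical fixed pot base under the blue cover. Origin: centre of the underside
- seal: loose brass seal, an upright turned part 52 mm tall: a 24 mm diameter barrel from the foot to 38 mm up, a 16 mm neck, then a 20 mm head. Origin: centre of its foot; z up along its axis. About 0.14 kg
- mat: fixed square cork mat, 120 x 120 mm, 4 mm thick, on the bench. Origin: centre of the underside
- jig: fixed marking jig: grey base plate 160 (x) x 250 (y) mm, 12 mm thick. On it along its y axis, in mm: pedal (y -105 to -45), green punch housing (y -30 to 22, 60 wide in x, top at 56), steel punch shoe (tip at y 34 at rest, 26 wide, 22 to 42 above the underside), brass mark, steel anvil (face at y 78, 50 wide, top at 48). Origin: centre of the underside
- station (a point): centre of the round brass mark (26 mm across) where the seal is to stand, on the upper face of the jig's plate, 22 mm from the anvil face and 22 mm from the resting shoe tip; axes as the jig's (y points from punch to anvil)
- pedal_pad (a point): middle of the black rubber pad (50 x 50 mm) on top of the pedal, where to press; it moves with the pedal, 85 mm in front of the hinge, at rest 59 mm above the jig's underside
- pedal_hinge (a point): the pedal's hinge axis (parallel to the jig's y), at the back (+x) end of the pedal, 52 mm above the jig's underside
- pedal (a joint): pedal angle in rad: 0 up at rest, 0.30 fully down at its stop (the pad goes down about 25 mm). A spring brings it back; it needs about 2 N at the start and 6 to 9 N at the stop. It drives the punch shoe 19 mm towards the anvil
- hammer: wooden-handled hammer lying on the bench; bystander, to be left alone
- graver: graver with a pale wooden handle (screwdriver shape); bystander, to be left alone
- brush: bench brush; bystander, to be left alone
- tin: small closed steel tin, 50 mm across, 35 mm high; bystander, to be left alone
- jar: small closed jar, 56 mm across, 75 mm high; bystander, to be left alone
- pliers: pliers with orange handles; bystander, to be left alone
Not all that is in view belongs to the job. Of the things that look like the cover_red, the middle-sized one is meant.

How it is judged:
On the way, in this order (a step that is already met when the one before it is completed fails the run):
1. the red cover stands upright on the cork mat, rim down and wholly on it, let go (x of cover_red in the frame of mat between -0.034 and 0.034 m and y of cover_red in the frame of mat between -0.034 and 0.034 m and z of cover_red in the frame of mat below 0.008 m and angle between cover_red's own z axis and vertical below 0.1 rad and contact force between the fingers and cover_red below 0.1 N), for 0.2 s.
2. the seal stands upright on the brass mark between punch and anvil (within 9 mm sideways), let go (x of seal in the frame of station between -0.009 and 0.009 m and y of seal in the frame of station between -0.012 and 0.012 m and z of seal in the frame of station between -0.003 and 0.004 m and angle between seal's own z axis and vertical below 0.1 rad and contact force between the fingers and seal below 0.1 N), for 0.2 s.
3. the pedal is held down at its stop (above 0.27 rad) with the seal standing in the jig, driven against the anvil (value of joint pedal above 0.27 rad and x of seal in the frame of station between -0.009 and 0.009 m and y of seal in the frame of station between 0.006 and 0.014 m and z of seal in the frame of station between -0.003 and 0.004 m and angle between seal's own z axis and vertical below 0.1 rad), for 0.2 s.
At the end, for the whole second after the job is handed in: Seal upright on the jig against the anvil (foot centre 5-14 mm past the mark's centre towards it, 9 mm sideways, 0.1 rad); pedal up (under 0.03 rad); red cover home on its pot (axis within 7 mm, origin 10-18 mm above the pot's, 0.06 rad); both at rest (x of seal in the frame of station between -0.009 and 0.009 m and y of seal in the frame of station between 0.005 and 0.014 m and z of seal in the frame of station between -0.003 and 0.004 m and angle between seal's own z axis and vertical below 0.1 rad and value of joint pedal below 0.03 rad and horizontal distance between cover_red and pot_red below 0.007 m and z of cover_red in the frame of pot_red between 0.01 and 0.018 m and angle between cover_red's own z axis and vertical below 0.06 rad and linear speed of each of cover_red, seal below 0.02 m/s); the robot touches nothing.
It fails at once if the blue cover is shifted or lifted by more than 15 mm (distance of cover_blue from where it was at the start of the episode above 0.015 m).
It fails at once if a tool or container lying about is shifted by more than 20 mm (distance of any of hammer, graver, brush, tin, jar, pliers from where it was at the start of the episode above 0.02 m).
It fails at once if the seal or the red cover is knocked over (angle between any of seal, cover_red's own z axis and vertical above 1 rad).
It also fails if it takes over 72 s, if anything falls off the work surface, if the arm or the gripper's body presses on something with over 40 N, if the wrist force passes 120 N, or if a joint passes its speed limit or range.

## Working session

There is one attempt and no reset: what is moved stays moved. The work goes in short steps, Python scripts to look and compute and a tool call to move; the robot and the scene stay as the last step left them, time stands still between calls to the robot, and variables do not carry over. Pictures are saved under pics/ and viewed, on a budget of 10 in all, crops included, one or two more only if the job needs it, and the job is handed in when it is done.

Besides the shell and the picture viewer there is one more tool, called after "Request:" as name([rows], argument=value, ...), one row to a line, values as JSON. arm_command: Moves the arm, as the interface text tells. Shifts and turns lie within -1 to 1; 1 stands for 0.02 m of shift or 360 degrees of turn. Its arguments: {"type":"object","properties":{"rows":{"type":"array","items":{"type":"object","properties":{"delta_pos":{"type":"array","items":{"type":"number","minimum":-1,"maximum":1}},"rot":{"type":"array","items":{"type":"number","minimum":-1,"maximum":1}},"fingers":{"type":"number"}}}},"squeeze":{"type":"number"}},"required":["rows"]}

```bash
ls; mkdir -p pics
python3 - <<'E'
from workcell import env
import cv2,numpy as np
s=env.get_state();print(s, env.hold_point_z)
for n in("scene","top"):
    p,d=env.read_camera(n);cv2.imwrite(f"pics/{n}0.png",p);np.save(f"{n}0.npy",d);c=env.get_calibration(n);print(n,c)
E
```

```text
pics
{'clock': 0.0, 'joint_pos': array([-1.48057969e+00,  3.14013816e-01,  4.50045971e-02,  1.30361431e+00,
        2.81401107e-05,  1.43116716e+00]), 'qvel': array([ 0.00122799, -0.00049918,  0.0010582 , -0.0022446 ,  0.00096006,
        0.00011694]), 'tau': array([ 5.55472925e-04, -4.80627251e+01,  2.98535174e+01,  1.93822884e-02,
       -1.56578426e-05,  1.16512059e-06]), 'tcp_pos': array([ 0.13093754, -0.55937602,  0.23041172]), 'orientation': array([-9.12975338e-04,  9.93403215e-01,  1.14670039e-01,  3.66351418e-05]), 'wrist_force': array([ 0.16827963, -0.03287085,  0.15245742]), 'ft_torque': array([-0.00715938,  0.02284419,  0.0423238 ]), 'finger_gap': 0.08536142776765318} -0.0187
scene {'mtx': array([[470.50975606,   0.        , 323.11596453],
       [  0.        , 470.50975606, 243.22776575],
       [  0.        ,   0.        ,   1.        ]]), 'R': array([[-0.33512045,  0.94214153,  0.00797698],
       [ 0.76526706,  0.27712536, -0.58100591],
       [-0.54960042, -0.18860244, -0.81386025]]), 't': array([ 0.13451512, -0.37632549,  1.27311326])}
top {'mtx': array([[515.58184417,   0.        , 315.36706564],
       [  0.        , 515.58184417, 236.95685927],
       [  0.        ,   0.        ,   1.        ]]), 'R': array([[-0.02788961, -0.99929556,  0.02511084],
       [-0.99124204,  0.02440358, -0.12978322],
       [ 0.129079  , -0.02851053, -0.99122438]]), 't': array([0.05336757, 0.5584017 , 1.0838434 ])}
```

View pics/top0.png

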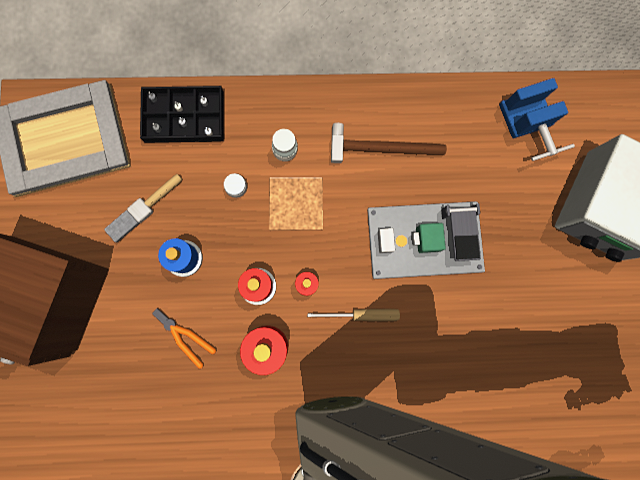

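View pics/scene0.png

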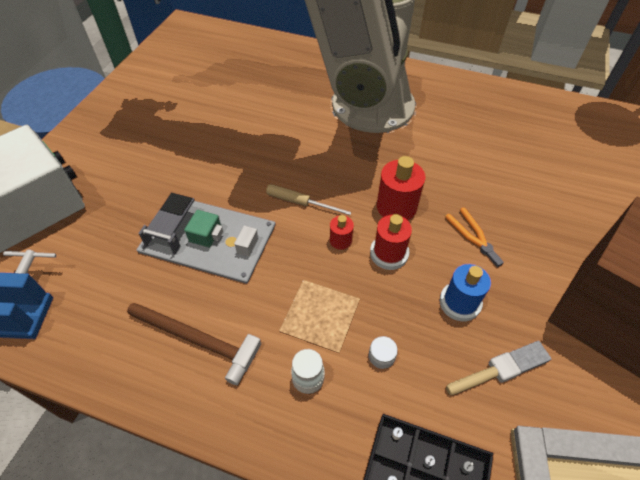

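The top view shows three red lookalikes: large at (263,350), middle at (255,285) on a pale flange, and small at (307,283). The middle one fits: it is middle-sized and sits on a pot. The mat is at (296,203). The jig is at (427,240), with the anvil at (386,240), the mark at (401,241) and the pedal at (463,233).

```bash
cat > h.py <<'E'
import cv2,numpy as np
from workcell import env
def ray(n,uv,z,c=None):
    c=c or env.get_calibration(n);R,t=c["R"],c["t"]
    o=-R.T@t; d=R.T@np.linalg.inv(c["mtx"])@np.array([uv[0],uv[1],1.]);return o+d*(z-o[2])/d[2]
def cloud(d,c):
    v,u=np.mgrid[:480,:640];P=np.stack([u,v,np.ones_like(u)],-1)@np.linalg.inv(c["mtx"]).T*d[...,None]
    return (P-c["t"])@c["R"]
def masks(p):
    h=cv2.cvtColor(p,cv2.COLOR_BGR2HSV);H,S,V=h[...,0],h[...,1],h[...,2]
    return h,dict(red=((H<4)|(H>174))&(S>150)&(V>80),green=(H>60)&(H<90)&(S>80),yel=(H>18)&(H<32)&(S>120)&(V>120))
E
python3 - <<'E'
from h import *
for n in("top","scene"):
    p=cv2.imread(f"pics/{n}0.png");d=np.load(f"{n}0.npy");c=env.get_calibration(n);X=cloud(d,c);h,m=masks(p)
    for k in m:
        N,L,st,ce=cv2.connectedComponentsWithStats(m[k].astype(np.uint8))
        for i in range(1,N):
            if st[i,4]>25:
                q=X[(L==i)&(d>0)]
                zt=np.percentile(q[:,2],90); qq=q[q[:,2]>zt-.004]
                r=cv2.minEnclosingCircle(qq[:,:2].astype(np.float32)*1000)
                print(n,k,ce[i].round(1),st[i,4],"ztop",zt.round(3),"med",np.median(qq,0).round(3),"circ",np.round(r[0],1),round(r[1],1))
    # jig by height: plate
    x0,x1,y0,y1=(360,495,195,285) if n=="top" else (130,280,185,285)
    for lo,hi,nm in((.008,.016,"plate"),(.045,.051,"anvil"),(.053,.0585,"green56"),(.056,.064,"pad")):
        mm=np.zeros(d.shape,bool);mm[y0:y1,x0:x1]=True
        mm&=(X[...,2]>lo)&(X[...,2]<hi)
        q=X[mm][:,:2].astype(np.float32)*1000
        if len(q)>5: print(n,nm,len(q),cv2.minAreaRect(q))
    x0,x1,y0,y1=(260,332,170,236) if n=="top" else (275,365,275,355)
    mm=np.zeros(d.shape,bool);mm[y0:y1,x0:x1]=True;mm&=(X[...,2]>.0025)&(X[...,2]<.006)&(h[...,2]>150)
    print("mat",mm.sum(),cv2.minAreaRect(X[mm][:,:2].astype(np.float32)*1000))
p=cv2.imread("pics/top0.png");a=cv2.resize(p[160:380,230:360],None,fx=2.7,fy=2.7);b=cv2.resize(p[195:285,360:495],None,fx=3,fy=3)
o=np.zeros((600,780,3),np.uint8);o[:a.shape[0],:a.shape[1]]=a;o[:b.shape[0],360:360+b.shape[1]]=b
cv2.imwrite("pics/crop1.png",o)
E
```

```text
top red [254.5 284.7] 730 ztop 0.093 med [0.458 0.166 0.091] circ [458.7 167.4] 33.5
top red [306.2 283.3] 362 ztop 0.059 med [0.459 0.062 0.057] circ [460.   61.1] 24.2
top red [263.4 350.4] 1485 ztop 0.107 med [0.33  0.148 0.105] circ [327.3 149.8] 46.2
top green [430.9 237.3] 719 ztop 0.059 med [ 0.552 -0.211  0.058] circ [ 551.8 -211.2] 35.7
top green [615.8 242.4] 175 ztop 0.119 med [ 0.524 -0.576  0.118] circ [ 523.4 -577. ] 29.1
top yel [ 92.  140.3] 42 ztop 0.017 med [0.792 0.528 0.015] circ [796.8 538.1] 23.9
top yel [ 63.9 148.4] 37 ztop 0.016 med [0.777 0.596 0.014] circ [776.6 594.3] 16.4
top yel [ 82.3 154.1] 54 ztop 0.016 med [0.761 0.557 0.014] circ [760.7 553.9] 47.9
top yel [401.  240.5] 99 ztop 0.017 med [ 0.549 -0.154  0.014] circ [ 549.6 -151.7] 12.9
top yel [171.2 253.3] 100 ztop 0.12 med [0.523 0.329 0.118] circ [523.5 328.5] 11.2
top yel [253. 284.] 104 ztop 0.121 med [0.458 0.169 0.119] circ [458.3 167.6] 11.2
top yel [306.5 282.7] 55 ztop 0.08 med [0.46  0.06  0.077] circ [459.8  60.8] 7.9
top yel [261.6 352.4] 222 ztop 0.145 med [0.327 0.15  0.143] circ [327
[... 1282 characters left out ...]
 [ 552.6 -153.1] 11.6
scene yel [475.3 271.7] 108 ztop 0.117 med [0.526 0.328 0.116] circ [525.9 328. ] 11.1
scene plate 4144 ((516.0560913085938, -208.17298889160156), (235.38656616210938, 249.8658447265625), 1.8078384399414062)
scene anvil 416 ((559.2950439453125, -208.33155822753906), (121.64717102050781, 219.71511840820312), 1.9041188955307007)
scene green56 1469 ((560.6197509765625, -252.404541015625), (121.6111068725586, 133.62344360351562), 2.8645477294921875)
scene pad 527 ((564.2802124023438, -253.11090087890625), (123.81023406982422, 120.8781967163086), 88.81395721435547)
mat 1721 ((641.9815063476562, 76.55856323242188), (160.71266174316406, 163.68783569335938), 22.815872192382812)
```

View pics/crop1.png

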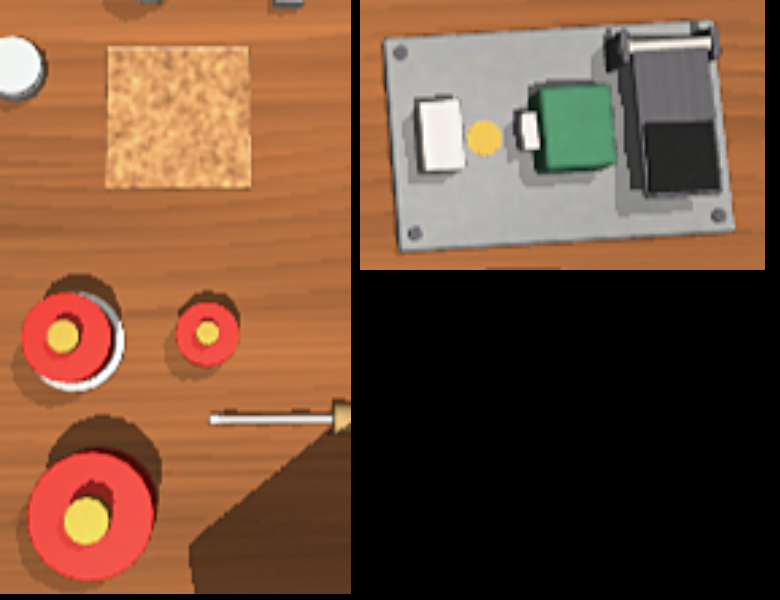

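The crop confirms the middle red cover at crop (65,335) as the only red one on a flange. The jig's +y points from punch to anvil, which is image left, so world +y.

Run:
```python
from h import *
P=lambda L,s,o,z:np.array([ray("top",(o[0]+u/s,o[1]+v/s),z) for u,v in L])
m=P([(106,47),(251,46),(252,188),(106,188)],2.7,(230,160),.004);print("mat",m.round(4),m.mean(0))
j=P([(25,38),(354,22),(375,230),(40,250)],3,(360,195),.012);print("jig",j.round(4),j.mean(0))
for a,b in((0,1),(3,2),(2,1),(3,0)):
    e=j[b]-j[a];print(np.degrees(np.arctan2(e[1],e[0])),np.linalg.norm(e[:2]))
print("pad",P([(284,122),(357,122),(359,188),(287,194)],3,(360,195),.059).round(4))
for n,uv,uk in(("top",(401,240.5),(253,284)),("scene",(230.2,241.3),(396,0))):
    print(n,"mark",ray(n,uv,.012).round(4), "knob",ray(n,uk,.117).round(4))
```

```text
mat [[0.7021 0.1383 0.004 ]
 [0.7004 0.0167 0.004 ]
 [0.5798 0.0195 0.004 ]
 [0.5828 0.1403 0.004 ]] [0.64128213 0.07868803 0.004     ]
jig [[ 0.6259 -0.0825  0.012 ]
 [ 0.6324 -0.3311  0.012 ]
 [ 0.4759 -0.3359  0.012 ]
 [ 0.4677 -0.087   0.012 ]] [ 0.55048893 -0.20911918  0.012     ]
-88.50844074259646 0.248632912858484
-88.1304390073476 0.2489943798074939
1.765604854797286 0.15660988291374794
1.6338522651268759 0.15825127689560847
pad [[ 0.552  -0.259   0.059 ]
 [ 0.5507 -0.3115  0.059 ]
 [ 0.5034 -0.3097  0.059 ]
 [ 0.5005 -0.2579  0.059 ]]
top mark [ 0.5501 -0.1523  0.012 ] knob [0.458  0.1673 0.117 ]
scene mark [ 0.5514 -0.1541  0.012 ] knob [-0.3286 -0.0362  0.117 ]
```

Request:
arm_command([
  {"rot": [0, 0, -0.02317], "fingers": 0},
  {"rot": [0, 0, -0.02317], "fingers": 0},
  {"rot": [0, 0, -0.02317], "fingers": 0},
  {"rot": [0, 0, -0.02317], "fingers": 0},
  {"rot": [0, 0, -0.02317], "fingers": 0},
  {"rot": [0, 0, -0.02317], "fingers": 0},
  {"rot": [0, 0, -0.02317], "fingers": 0},
  {"rot": [0, 0, -0.02317], "fingers": 0},
  {"rot": [0, 0, -0.02317], "fingers": 0},
  {"rot": [0, 0, -0.02317], "fingers": 0},
  {"rot": [0, 0, -0.02317], "fingers": 0},
  {"rot": [0, 0, -0.02317], "fingers": 0},
  {"rot": [0, 0, -0.02317], "fingers": 0},
  {"rot": [0, 0, -0.02317], "fingers": 0},
  {"rot": [0, 0, -0.02317], "fingers": 0},
  {"rot": [0, 0, -0.02317], "fingers": 0},
  {"rot": [0, 0, -0.02317], "fingers": 0},
  {"rot": [0, 0, -0.02317], "fingers": 0},
  {"rot": [0, 0, -0.02317], "fingers": 0},
  {"rot": [0, 0, -0.02317], "fingers": 0},
])

```text
schema error: expected keys delta_pos, rot, fingers
```

Request:
arm_command([
  {"delta_pos": [0, 0, 0], "rot": [0, 0, -0.02317], "fingers": 0},
  {"delta_pos": [0, 0, 0], "rot": [0, 0, -0.02317], "fingers": 0},
  {"delta_pos": [0, 0, 0], "rot": [0, 0, -0.02317], "fingers": 0},
  {"delta_pos": [0, 0, 0], "rot": [0, 0, -0.02317], "fingers": 0},
  {"delta_pos": [0, 0, 0], "rot": [0, 0, -0.02317], "fingers": 0},
  {"delta_pos": [0, 0, 0], "rot": [0, 0, -0.02317], "fingers": 0},
  {"delta_pos": [0, 0, 0], "rot": [0, 0, -0.02317], "fingers": 0},
  {"delta_pos": [0, 0, 0], "rot": [0, 0, -0.02317], "fingers": 0},
  {"delta_pos": [0, 0, 0], "rot": [0, 0, -0.02317], "fingers": 0},
  {"delta_pos": [0, 0, 0], "rot": [0, 0, -0.02317], "fingers": 0},
  {"delta_pos": [0, 0, 0], "rot": [0, 0, -0.02317], "fingers": 0},
  {"delta_pos": [0, 0, 0], "rot": [0, 0, -0.02317], "fingers": 0},
  {"delta_pos": [0, 0, 0], "rot": [0, 0, -0.02317], "fingers": 0},
  {"delta_pos": [0, 0, 0], "rot": [0, 0, -0.02317], "fingers": 0},
  {"delta_pos": [0, 0, 0], "rot": [0, 0, -0.02317], "fingers": 0},
  {"delta_pos": [0, 0, 0], "rot": [0, 0, -0.02317], "fingers": 0},
  {"delta_pos": [0, 0, 0], "rot": [0, 0, -0.02317], "fingers": 0},
  {"delta_pos": [0, 0, 0], "rot": [0, 0, -0.02317], "fingers": 0},
  {"delta_pos": [0, 0, 0], "rot": [0, 0, -0.02317], "fingers": 0},
  {"delta_pos": [0, 0, 0], "rot": [0, 0, -0.02317], "fingers": 0},
])

```text
clock: 2.1
tcp_pos: [0.131, -0.5596, 0.2308]
orientation: [-0.0, -0.003, 1.0, 0.001]
wrist_force: [0.3, -0.4, 0.3]
finger_gap: 0.0853
```

Request:
arm_command([
  {"delta_pos": [-1, 1, 0], "rot": [0, 0, 0], "fingers": 0},
  {"delta_pos": [-1, 1, 0], "rot": [0, 0, 0], "fingers": 0},
  {"delta_pos": [-1, 1, 0], "rot": [0, 0, 0], "fingers": 0},
  {"delta_pos": [-1, 1, 0], "rot": [0, 0, 0], "fingers": 0},
  {"delta_pos": [-1, 1, 0], "rot": [0, 0, 0], "fingers": 0},
  {"delta_pos": [-1, 1, 0], "rot": [0, 0, 0], "fingers": 0},
  {"delta_pos": [-1, 1, 0], "rot": [0, 0, 0], "fingers": 0},
  {"delta_pos": [-1, 1, 0], "rot": [0, 0, 0], "fingers": 0},
  {"delta_pos": [-1, 1, 0], "rot": [0, 0, 0], "fingers": 0},
  {"delta_pos": [-1, 1, 0], "rot": [0, 0, 0], "fingers": 0},
  {"delta_pos": [-1, 1, 0], "rot": [0, 0, 0], "fingers": 0},
  {"delta_pos": [-1, 1, 0], "rot": [0, 0, 0], "fingers": 0},
  {"delta_pos": [-1, 1, 0], "rot": [0, 0, 0], "fingers": 0},
  {"delta_pos": [-1, 1, 0], "rot": [0, 0, 0], "fingers": 0},
  {"delta_pos": [-1, 1, 0], "rot": [0, 0, 0], "fingers": 0},
  {"delta_pos": [-1, 1, 0], "rot": [0, 0, 0], "fingers": 0},
  {"delta_pos": [-0.4, 1, 0], "rot": [0, 0, 0], "fingers": 0},
])

```text
clock: 3.8
tcp_pos: [0.4603, -0.219, 0.2307]
orientation: [-0.0, -0.0, 1.0, 0.0]
wrist_force: [0.4, 0.6, -0.7]
finger_gap: 0.0854
```

Request:
arm_command([
  {"delta_pos": [0, 1, 0], "rot": [0, 0, 0], "fingers": 0},
  {"delta_pos": [0, 1, 0], "rot": [0, 0, 0], "fingers": 0},
  {"delta_pos": [0, 1, 0], "rot": [0, 0, 0], "fingers": 0},
  {"delta_pos": [0, 1, 0], "rot": [0, 0, 0], "fingers": 0},
  {"delta_pos": [0, 1, 0], "rot": [0, 0, 0], "fingers": 0},
  {"delta_pos": [0, 1, 0], "rot": [0, 0, 0], "fingers": 0},
  {"delta_pos": [0, 1, 0], "rot": [0, 0, 0], "fingers": 0},
  {"delta_pos": [0, 1, 0], "rot": [0, 0, 0], "fingers": 0},
  {"delta_pos": [0, 1, 0], "rot": [0, 0, 0], "fingers": 0},
  {"delta_pos": [0, 1, 0], "rot": [0, 0, 0], "fingers": 0},
  {"delta_pos": [0, 1, 0], "rot": [0, 0, 0], "fingers": 0},
  {"delta_pos": [0, 1, 0], "rot": [0, 0, 0], "fingers": 0},
  {"delta_pos": [0, 1, 0], "rot": [0, 0, 0], "fingers": 0},
  {"delta_pos": [0, 1, 0], "rot": [0, 0, 0], "fingers": 0},
  {"delta_pos": [0, 1, 0], "rot": [0, 0, 0], "fingers": 0},
  {"delta_pos": [0, 1, 0], "rot": [0, 0, 0], "fingers": 0},
  {"delta_pos": [0, 1, 0], "rot": [0, 0, 0], "fingers": 0},
  {"delta_pos": [0, 1, 0], "rot": [0, 0, 0], "fingers": 0},
  {"delta_pos": [0, 1, 0], "rot": [0, 0, 0], "fingers": 0},
  {"delta_pos": [0, 0.4, 0], "rot": [0, 0, 0], "fingers": 0},
])

```text
clock: 5.8
tcp_pos: [0.4587, 0.1693, 0.2308]
orientation: [-0.0, -0.001, 1.0, -0.0]
wrist_force: [-0.2, -0.9, -0.2]
finger_gap: 0.0857
```

```bash
cat >> h.py <<'E'
def wrist(z,key="yel",save=None,amin=60):
    c=env.get_calibration("wrist");p,d=env.read_camera("wrist")
    if save: cv2.imwrite(save,p)
    N,L,st,ce=cv2.connectedComponentsWithStats(masks(p)[1][key].astype(np.uint8));X=cloud(d,c)
    for i in range(1,N):
        if st[i,4]>amin:
            q=X[(L==i)&(d>0)];zt=np.percentile(q[:,2],90) if len(q) else 0;q=q[q[:,2]>zt-.003]
            cc=cv2.minEnclosingCircle(q[:,:2].astype(np.float32)*1000) if len(q) else None
            print(key,ce[i].round(1),st[i],"ray",ray("wrist",ce[i],z,c).round(4),"ztop",round(float(zt),4),"circ",np.round(cc[0],1),round(cc[1],1))
E
python3 - <<'E'
from h import *
print(env.get_state()["tcp_pos"]);wrist(.117,save="pics/w1.png",amin=150)
E
```

```text
[0.45868759 0.1692664  0.23084111]
yel [284.3  21.4] [ 256    0   58   50 2275] ray [0.3227 0.1478 0.117 ] ztop 0.1418 circ [326.5 149.8] 15.9
yel [186.5 221.2] [177 212  20  19 284] ray [0.448  0.0755 0.117 ] ztop 0.0757 circ [458.9  60.2] 8.3
yel [315.9 233.7] [301 219  31  30 736] ray [0.457  0.1669 0.117 ] ztop 0.1176 circ [457.5 167.2] 11.7
yel [526.2 316.2] [511 303  31  27 625] ray [0.5223 0.3276 0.117 ] ztop 0.1174 circ [522.8 328.1] 11.8
```

View pics/w1.png

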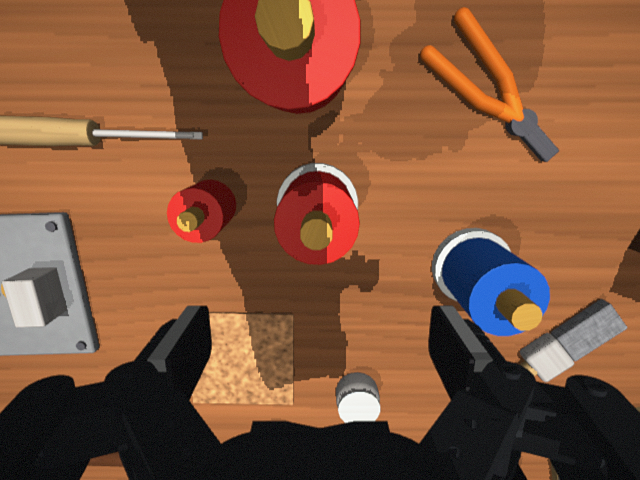

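The wrist view shows the red cover's knob at (316,233), with its flange behind it. Next I descend and grip.

Request:
arm_command([
  {"delta_pos": [0.05, -0.1, 1], "rot": [0, 0, 0], "fingers": 0},
  {"delta_pos": [0, 0, 1], "rot": [0, 0, 0], "fingers": 0},
  {"delta_pos": [0, 0, 1], "rot": [0, 0, 0], "fingers": 0},
  {"delta_pos": [0, 0, 1], "rot": [0, 0, 0], "fingers": 0},
  {"delta_pos": [0, 0, 1], "rot": [0, 0, 0], "fingers": 0},
  {"delta_pos": [0, 0, 1], "rot": [0, 0, 0], "fingers": 0},
  {"delta_pos": [0, 0, 0.95], "rot": [0, 0, 0], "fingers": 0},
  {"delta_pos": [0, 0, 0], "rot": [0, 0, 0], "fingers": 0.5},
  {"delta_pos": [0, 0, 0], "rot": [0, 0, 0], "fingers": 1},
  {"delta_pos": [0, 0, 0], "rot": [0, 0, 0], "fingers": 1},
  {"delta_pos": [0, 0, 0], "rot": [0, 0, 0], "fingers": 1},
  {"delta_pos": [0, 0, 0], "rot": [0, 0, 0], "fingers": 1},
  {"delta_pos": [0, 0, 0], "rot": [0, 0, 0], "fingers": 1},
  {"delta_pos": [0, 0, 0], "rot": [0, 0, 0], "fingers": 1},
], squeeze=40)

```text
clock: 7.25
tcp_pos: [0.459, 0.1663, 0.0933]
orientation: [0.001, -0.0, 1.0, 0.0]
wrist_force: [-1.3, -0.0, 5.8]
finger_gap: 0.0217
```

Request:
arm_command([
  {"delta_pos": [0, 0, -0.5], "rot": [0, 0, 0], "fingers": 1},
  {"delta_pos": [0, 0, -1], "rot": [0, 0, 0], "fingers": 1},
  {"delta_pos": [0, 0, -1], "rot": [0, 0, 0], "fingers": 1},
  {"delta_pos": [0, 0, -1], "rot": [0, 0, 0], "fingers": 1},
  {"delta_pos": [0, 0, -1], "rot": [0, 0, 0], "fingers": 1},
  {"delta_pos": [0, 0, -1], "rot": [0, 0, 0], "fingers": 1},
  {"delta_pos": [-0.91, -0.44, 0], "rot": [0, 0, 0], "fingers": 1},
  {"delta_pos": [-0.91, -0.44, 0], "rot": [0, 0, 0], "fingers": 1},
  {"delta_pos": [-0.91, -0.44, 0], "rot": [0, 0, 0], "fingers": 1},
  {"delta_pos": [-0.91, -0.44, 0], "rot": [0, 0, 0], "fingers": 1},
  {"delta_pos": [-0.91, -0.44, 0], "rot": [0, 0, 0], "fingers": 1},
  {"delta_pos": [-0.91, -0.44, 0], "rot": [0, 0, 0], "fingers": 1},
  {"delta_pos": [-0.91, -0.44, 0], "rot": [0, 0, 0], "fingers": 1},
  {"delta_pos": [-0.91, -0.44, 0], "rot": [0, 0, 0], "fingers": 1},
  {"delta_pos": [-0.91, -0.44, 0], "rot": [0, 0, 0], "fingers": 1},
  {"delta_pos": [-0.91, -0.44, 0], "rot": [0, 0, 0], "fingers": 1},
  {"delta_pos": [0, 0, 0], "rot": [0, 0, 0], "fingers": 1},
])

```text
clock: 8.95
tcp_pos: [0.6416, 0.0767, 0.2016]
orientation: [-0.0, 0.001, 1.0, -0.0]
wrist_force: [0.7, -0.4, -1.1]
finger_gap: 0.0215
```

Run:
```python
from h import *
s=env.get_state();print(s["tcp_pos"],s["wrist_force"],s["finger_gap"])
for n in("top","scene"):
    p,d=env.read_camera(n);cv2.imwrite(f"pics/{n}2.png",p);np.save(f"{n}2.npy",d)
p=cv2.imread("pics/top2.png");a=cv2.imread("pics/scene2.png")
o=np.hstack([cv2.resize(p[130:330,230:360],None,fx=2.5,fy=2.5),cv2.resize(a[120:320,280:460],None,fx=2.5,fy=2.5)]);cv2.imwrite("pics/c2.png",o);print(o.shape)
```

```text
[0.64160125 0.07665641 0.20160234] [ 0.74936207 -0.39079388 -1.11249945] 0.021494686501844315
(500, 775, 3)
```

View pics/c2.png

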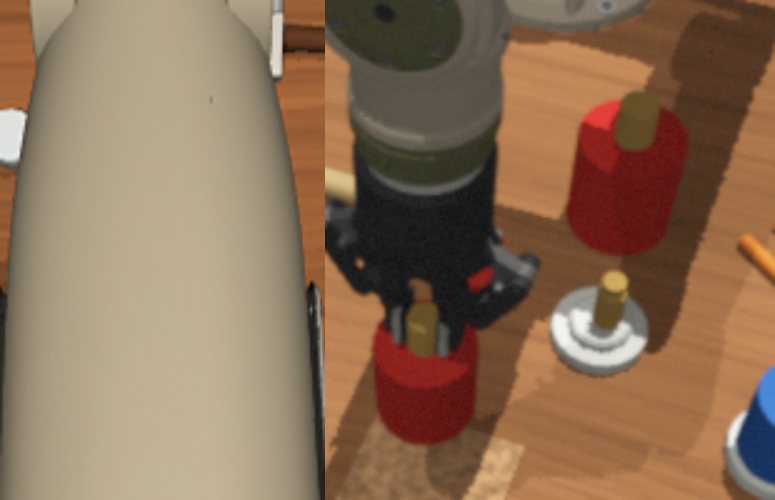

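The cover is held upright at (425,370) in the right half of the crop, and the seal stands on the pot at (613,300). Next I lower it onto the mat.

Request:
arm_command([
  {"delta_pos": [0, 0, 1], "rot": [0, 0, 0], "fingers": 1},
  {"delta_pos": [0, 0, 1], "rot": [0, 0, 0], "fingers": 1},
  {"delta_pos": [0, 0, 1], "rot": [0, 0, 0], "fingers": 1},
  {"delta_pos": [0, 0, 1], "rot": [0, 0, 0], "fingers": 1},
  {"delta_pos": [0, 0, 1], "rot": [0, 0, 0], "fingers": 1},
  {"delta_pos": [0, 0, 0.4], "rot": [0, 0, 0], "fingers": 1},
  {"delta_pos": [0, 0, 0.4], "rot": [0, 0, 0], "fingers": 1},
  {"delta_pos": [0, 0, 0], "rot": [0, 0, 0], "fingers": 1},
  {"delta_pos": [0, 0, 0], "rot": [0, 0, 0], "fingers": 1},
])

```text
clock: 9.95
tcp_pos: [0.6404, 0.0781, 0.0871]
orientation: [0.001, -0.0, 1.0, -0.0]
wrist_force: [0.3, 1.0, -2.0]
finger_gap: 0.0219
```

Request:
arm_command([
  {"delta_pos": [0, 0, 0.1], "rot": [0, 0, 0], "fingers": 1},
  {"delta_pos": [0, 0, 0.1], "rot": [0, 0, 0], "fingers": 1},
  {"delta_pos": [0, 0, 0], "rot": [0, 0, 0], "fingers": 1},
  {"delta_pos": [0, 0, 0], "rot": [0, 0, 0], "fingers": 1},
])

```text
clock: 10.35
tcp_pos: [0.6409, 0.0781, 0.0834]
orientation: [0.001, 0.0, 1.0, 0.0]
wrist_force: [-0.4, 0.4, 3.7]
finger_gap: 0.0215
```

Contact shows at +3.7 N, at the height I expected. I release, rise and head back to the pot.

Request:
arm_command([
  {"delta_pos": [0, 0, 0], "rot": [0, 0, 0], "fingers": 0.5},
  {"delta_pos": [0, 0, 0], "rot": [0, 0, 0], "fingers": 0.2},
  {"delta_pos": [0, 0, 0], "rot": [0, 0, 0], "fingers": 0.2},
  {"delta_pos": [0, 0, -0.3], "rot": [0, 0, 0], "fingers": 0.2},
  {"delta_pos": [0, 0, -1], "rot": [0, 0, 0], "fingers": 0.2},
  {"delta_pos": [0, 0, -1], "rot": [0, 0, 0], "fingers": 0.2},
  {"delta_pos": [0, 0, -1], "rot": [0, 0, 0], "fingers": 0.2},
  {"delta_pos": [0.91, 0.445, -1], "rot": [0, 0, 0], "fingers": 0.2},
  {"delta_pos": [0.91, 0.445, 0], "rot": [0, 0, 0], "fingers": 0.2},
  {"delta_pos": [0.91, 0.445, 0], "rot": [0, 0, 0], "fingers": 0.2},
  {"delta_pos": [0.91, 0.445, 0], "rot": [0, 0, 0], "fingers": 0.2},
  {"delta_pos": [0.91, 0.445, 0], "rot": [0, 0, 0], "fingers": 0.2},
  {"delta_pos": [0.91, 0.445, 0], "rot": [0, 0, 0], "fingers": 0.2},
  {"delta_pos": [0.91, 0.445, 0], "rot": [0, 0, 0], "fingers": 0.2},
  {"delta_pos": [0.91, 0.445, 0], "rot": [0, 0, 0], "fingers": 0.2},
  {"delta_pos": [0.91, 0.445, 0], "rot": [0, 0, 0], "fingers": 0.2},
  {"delta_pos": [0.91, 0.445, 0], "rot": [0, 0, 0], "fingers": 0.2},
  {"delta_pos": [0, 0, 0], "rot": [0, 0, 0], "fingers": 0.2},
])

```text
clock: 12.15
tcp_pos: [0.4559, 0.1677, 0.1687]
orientation: [-0.001, -0.001, 1.0, -0.0]
wrist_force: [1.1, -0.8, -0.2]
finger_gap: 0.0683
```

Run:
```python
from h import *
s=env.get_state();print(s["tcp_pos"],s["finger_gap"]);wrist(.076,save="pics/w3.png",amin=100)
p,d=env.read_camera("scene");cv2.imwrite("pics/s3.png",p)
w=cv2.imread("pics/w3.png");cv2.imwrite("pics/c3.png",np.hstack([w[:,60:460],cv2.resize(p[170:370,250:410],(384,480))]))
```

```text
[0.45593218 0.16770493 0.16870225] 0.06832950125864011
yel [274.6  10.5] [ 238    0   73   28 1340] ray [0.3195 0.1427 0.076 ] ztop 0.1417 circ [332.7 149.5] 14.3
yel [325.9 243.1] [310 224  31  36 703] ray [0.4545 0.1721 0.076 ] ztop 0.0764 circ [456.2 171.1] 9.8
yel [157.5 248.2] [146 237  25  23 429] ray [0.4583 0.0606 0.076 ] ztop 0.0756 circ [459.   60.2] 8.5
yel [584.1 369.1] [564 355  39  32 841] ray [0.5512 0.3626 0.076 ] ztop 0.1174 circ [486.4 285.1] 68.6
```

View pics/c3.png

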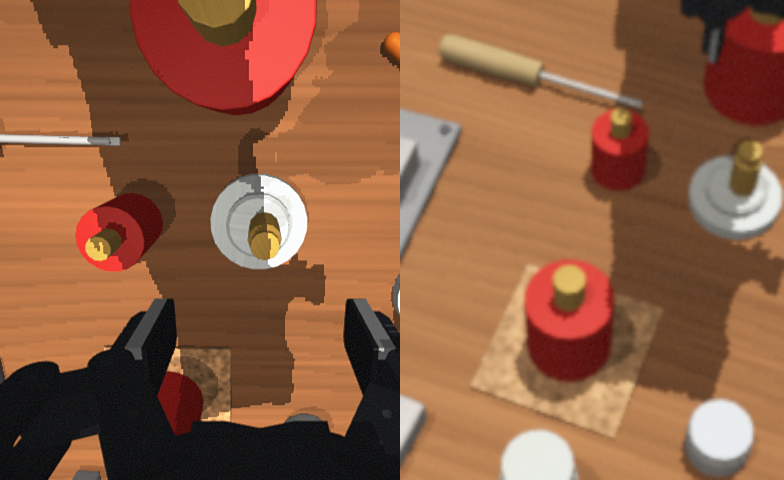

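The cover stands on the mat at (568,320) in the right half. The seal stands on the boss at (264,235) in the left half, a few mm off centre. Next I grip the seal.

Request:
arm_command([
  {"delta_pos": [0, 0.18, 1], "rot": [0, 0, 0], "fingers": 0.2},
  {"delta_pos": [0, 0, 1], "rot": [0, 0, 0], "fingers": 0.2},
  {"delta_pos": [0, 0, 1], "rot": [0, 0, 0], "fingers": 0.2},
  {"delta_pos": [0, 0, 1], "rot": [0, 0, 0], "fingers": 0.2},
  {"delta_pos": [0, 0, 1], "rot": [0, 0, 0], "fingers": 0.2},
  {"delta_pos": [0, 0, 1], "rot": [0, 0, 0], "fingers": 0.2},
  {"delta_pos": [0, 0, 0.7], "rot": [0, 0, 0], "fingers": 0.2},
  {"delta_pos": [0, 0, 0], "rot": [0, 0, 0], "fingers": 0.4},
  {"delta_pos": [0, 0, 0], "rot": [0, 0, 0], "fingers": 0.6},
  {"delta_pos": [0, 0, 0], "rot": [0, 0, 0], "fingers": 0.7},
  {"delta_pos": [0, 0, 0], "rot": [0, 0, 0], "fingers": 0.8},
  {"delta_pos": [0, 0, 0], "rot": [0, 0, 0], "fingers": 1},
  {"delta_pos": [0, 0, 0], "rot": [0, 0, 0], "fingers": 1},
  {"delta_pos": [0, 0, 0], "rot": [0, 0, 0], "fingers": 1},
])

```text
clock: 13.65
tcp_pos: [0.4593, 0.1707, 0.0352]
orientation: [0.001, 0.0, 1.0, 0.0]
wrist_force: [0.4, -0.1, 6.0]
finger_gap: 0.0225
```

Request:
arm_command([
  {"delta_pos": [0, 0, -0.5], "rot": [0, 0, 0], "fingers": 1},
  {"delta_pos": [0, 0, -1], "rot": [0, 0, 0], "fingers": 1},
  {"delta_pos": [0, 0, -1], "rot": [0, 0, 0], "fingers": 1},
  {"delta_pos": [0, 0, -1], "rot": [0, 0, 0], "fingers": 1},
  {"delta_pos": [0, 0, -1], "rot": [0, 0, 0], "fingers": 1},
  {"delta_pos": [0, 0, -1], "rot": [0, 0, 0], "fingers": 1},
  {"delta_pos": [-0.3, -1, 0], "rot": [0, 0, 0], "fingers": 1},
  {"delta_pos": [-0.3, -1, 0], "rot": [0, 0, 0], "fingers": 1},
  {"delta_pos": [-0.3, -1, 0], "rot": [0, 0, 0], "fingers": 1},
  {"delta_pos": [-0.3, -1, 0], "rot": [0, 0, 0], "fingers": 1},
  {"delta_pos": [-0.3, -1, 0], "rot": [0, 0, 0], "fingers": 1},
  {"delta_pos": [-0.3, -1, 0], "rot": [0, 0, 0], "fingers": 1},
  {"delta_pos": [-0.3, -1, 0], "rot": [0, 0, 0], "fingers": 1},
  {"delta_pos": [-0.3, -1, 0], "rot": [0, 0, 0], "fingers": 1},
  {"delta_pos": [-0.3, -1, 0], "rot": [0, 0, 0], "fingers": 1},
  {"delta_pos": [-0.3, -1, 0], "rot": [0, 0, 0], "fingers": 1},
  {"delta_pos": [-0.3, -1, 0], "rot": [0, 0, 0], "fingers": 1},
  {"delta_pos": [-0.3, -1, 0], "rot": [0, 0, 0], "fingers": 1},
  {"delta_pos": [-0.3, -1, 0], "rot": [0, 0, 0], "fingers": 1},
  {"delta_pos": [-0.3, -1, 0], "rot": [0, 0, 0], "fingers": 1},
])

```text
clock: 15.65
tcp_pos: [0.5414, -0.1098, 0.1442]
orientation: [-0.001, 0.0, 1.0, 0.0]
wrist_force: [-0.2, -0.2, -0.5]
finger_gap: 0.0223
```

Request:
arm_command([
  {"delta_pos": [-0.3, -1, 0], "rot": [0, 0, 0], "fingers": 1},
  {"delta_pos": [-0.1, -1, 0], "rot": [0, 0, 0], "fingers": 1},
  {"delta_pos": [0, -0.2, 0], "rot": [0, 0, 0], "fingers": 1},
  {"delta_pos": [0, 0, 0], "rot": [0, 0, 0.0223], "fingers": 1},
  {"delta_pos": [0, 0, 0], "rot": [0, 0, 0.0223], "fingers": 1},
  {"delta_pos": [0, 0, 0], "rot": [0, 0, 0.0223], "fingers": 1},
  {"delta_pos": [0, 0, 0], "rot": [0, 0, 0.0223], "fingers": 1},
  {"delta_pos": [0, 0, 0], "rot": [0, 0, 0.0223], "fingers": 1},
  {"delta_pos": [0, 0, 0], "rot": [0, 0, 0.0223], "fingers": 1},
  {"delta_pos": [0, 0, 0], "rot": [0, 0, 0.0223], "fingers": 1},
  {"delta_pos": [0, 0, 0], "rot": [0, 0, 0.0223], "fingers": 1},
  {"delta_pos": [0, 0, 0], "rot": [0, 0, 0.0223], "fingers": 1},
  {"delta_pos": [0, 0, 0], "rot": [0, 0, 0.0223], "fingers": 1},
  {"delta_pos": [0, 0, 0], "rot": [0, 0, 0.0223], "fingers": 1},
  {"delta_pos": [0, 0, 0], "rot": [0, 0, 0], "fingers": 1},
])

```text
clock: 17.15
tcp_pos: [0.5494, -0.1524, 0.1442]
orientation: [-0.001, 0.697, 0.717, -0.0]
wrist_force: [0.1, -0.2, -1.7]
finger_gap: 0.0224
```

Run:
```python
from h import *
s=env.get_state();print(s["tcp_pos"],s["orientation"],s["finger_gap"],s["joint_pos"]);wrist(.012,save="pics/w4.png",amin=60)
p,d=env.read_camera("scene");cv2.imwrite("pics/s4.png",p)
w=cv2.imread("pics/w4.png");cv2.imwrite("pics/c4.png",np.hstack([w[:,100:500],cv2.resize(p[120:320,130:290],(384,480))]))
```

```text
[ 0.54935236 -0.15242098  0.14421225] [-7.01948510e-04  6.96567977e-01  7.17490450e-01 -1.20341379e-04] 0.022388165578662456 [-4.11579959e-01  3.44196785e-01 -1.27060965e-01  1.10093753e+00
  2.67936139e-04  1.12962625e+00]
yel [320.8 228.9] [304 213  34  33 805] ray [ 0.5493 -0.1528  0.012 ] ztop 0.0132 circ [ 549.4 -153.1] 12.9
```

View pics/c4.png

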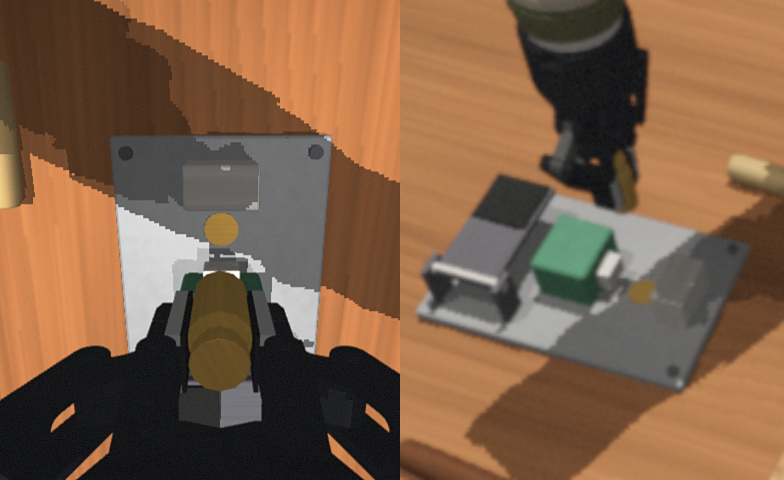

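The wrist view shows the mark at (321,229) and the held seal's head at about (320,365). I measure where the seal sits in the fingers.

Run:
```python
from h import *
s=env.get_state();print(s["tcp_pos"])
c=env.get_calibration("wrist");p,d=env.read_camera("wrist");X=cloud(d,c);h=masks(p)[0]
m=(h[...,0]>15)&(h[...,0]<35)&(h[...,1]>100)&(d>0);m[:255]=0;m[400:]=0;m[:,:270]=0;m[:,370:]=0
q=X[m];zt=np.percentile(q[:,2],95);print("z range",np.percentile(q[:,2],[2,50,98]),zt)
for lo,hi in((zt-.003,zt+.005),(zt-.018,zt-.012)):
    k=q[(q[:,2]>lo)&(q[:,2]<hi)];print(len(k),np.median(k,0).round(4),cv2.minEnclosingCircle(k[:,:2].astype(np.float32)*1000))
ks=q[q[:,2]<zt-.016]; print("barrel xmin/max",np.percentile(ks,[2,98],axis=0).round(4))
```

```text
[ 0.54958961 -0.15270086  0.14425507]
z range [0.1374164  0.17348959 0.18557152] 0.1853150169564695
2700 [ 0.5487 -0.1495  0.1847] ((548.6800537109375, -150.36463928222656), 10.3610258102417)
1278 [ 0.5486 -0.1426  0.1715] ((549.911865234375, -152.19366455078125), 14.374923706054688)
barrel xmin/max [[ 0.5382 -0.1474  0.1352]
 [ 0.5597 -0.1384  0.1689]]
```

Request:
arm_command([
  {"delta_pos": [-0.13, 0.06, 1], "rot": [0, 0, 0], "fingers": 1},
  {"delta_pos": [0, 0, 1], "rot": [0, 0, 0], "fingers": 1},
  {"delta_pos": [0, 0, 1], "rot": [0, 0, 0], "fingers": 1},
  {"delta_pos": [0, 0, 1], "rot": [0, 0, 0], "fingers": 1},
  {"delta_pos": [0, 0, 1], "rot": [0, 0, 0], "fingers": 1},
  {"delta_pos": [0, 0, 0.5], "rot": [0, 0, 0], "fingers": 1},
  {"delta_pos": [0, 0, 0.3], "rot": [0, 0, 0], "fingers": 1},
  {"delta_pos": [0, 0, 0], "rot": [0, 0, 0], "fingers": 1},
  {"delta_pos": [0, 0, 0], "rot": [0, 0, 0], "fingers": 1},
])

```text
clock: 18.2
tcp_pos: [0.5519, -0.1562, 0.029]
orientation: [0.001, 0.696, 0.718, 0.0]
wrist_force: [0.9, -0.0, -1.9]
finger_gap: 0.0224
```

Request:
arm_command([
  {"delta_pos": [0, 0, 0.1], "rot": [0, 0, 0], "fingers": 1},
  {"delta_pos": [0, 0, 0.1], "rot": [0, 0, 0], "fingers": 1},
  {"delta_pos": [0, 0, 0.05], "rot": [0, 0, 0], "fingers": 1},
  {"delta_pos": [0, 0, 0], "rot": [0, 0, 0], "fingers": 1},
  {"delta_pos": [0, 0, 0], "rot": [0, 0, 0], "fingers": 1},
])

```text
clock: 18.7
tcp_pos: [0.5514, -0.156, 0.0234]
orientation: [0.0, 0.697, 0.717, -0.0]
wrist_force: [-0.7, -0.1, -1.5]
finger_gap: 0.0225
```

Run:
```python
from h import *
s=env.get_state();print(s["tcp_pos"],s["wrist_force"])
c=env.get_calibration("wrist");p,d=env.read_camera("wrist");cv2.imwrite("pics/w5.png",p);X=cloud(d,c);h=masks(p)[0]
m=(h[...,0]>15)&(h[...,0]<35)&(h[...,1]>100)&(d>0);m[:255]=0;m[400:]=0;m[:,:270]=0;m[:,370:]=0
q=X[m];zt=np.percentile(q[:,2],90);k=q[q[:,2]>zt-.003];print(zt,cv2.minEnclosingCircle(k[:,:2].astype(np.float32)*1000))
```

```text
[ 0.5513552  -0.15602615  0.02336817] [-0.66221344 -0.11530905 -1.54716935]
0.06413332812989486 ((550.2008666992188, -153.315185546875), 10.494195938110352)
```

Request:
arm_command([
  {"delta_pos": [0, 0, 0.05], "rot": [0, 0, 0], "fingers": 1},
  {"delta_pos": [0, 0, 0.03], "rot": [0, 0, 0], "fingers": 1},
  {"delta_pos": [0, 0, 0], "rot": [0, 0, 0], "fingers": 1},
  {"delta_pos": [0, 0, 0], "rot": [0, 0, 0], "fingers": 1},
])

```text
clock: 19.15
tcp_pos: [0.5515, -0.156, 0.0232]
orientation: [0.001, 0.697, 0.717, 0.0]
wrist_force: [-3.6, 1.5, 9.9]
finger_gap: 0.0225
```

Request:
arm_command([
  {"delta_pos": [0, 0, -0.03], "rot": [0, 0, 0], "fingers": 1},
  {"delta_pos": [0, 0, 0], "rot": [0, 0, 0], "fingers": 0.6},
  {"delta_pos": [0, 0, 0], "rot": [0, 0, 0], "fingers": 0.45},
  {"delta_pos": [0, 0, 0], "rot": [0, 0, 0], "fingers": 0.4},
  {"delta_pos": [0, 0, 0], "rot": [0, 0, 0], "fingers": 0.4},
  {"delta_pos": [0, 0, -0.5], "rot": [0, 0, 0], "fingers": 0.4},
  {"delta_pos": [0, 0, -1], "rot": [0, 0, 0], "fingers": 0.4},
  {"delta_pos": [0, 0, -1], "rot": [0, 0, 0], "fingers": 0.4},
  {"delta_pos": [0, 0, -1], "rot": [0, 0, 0], "fingers": 0.4},
  {"delta_pos": [0, 0, -1], "rot": [0, 0, 0], "fingers": 0.4},
  {"delta_pos": [0, 0, -0.5], "rot": [0, 0, 0], "fingers": 0.4},
  {"delta_pos": [0, 0, 0], "rot": [0, 0, 0], "fingers": 1},
])

```text
clock: 20.35
tcp_pos: [0.5525, -0.1565, 0.1243]
orientation: [0.002, 0.697, 0.717, 0.001]
wrist_force: [0.5, -0.3, -0.1]
finger_gap: 0.038
```

Run:
```python
from h import *
s=env.get_state();print(s["tcp_pos"],s["finger_gap"]);wrist(.064,save="pics/w6.png",amin=60)
c=env.get_calibration("wrist");p,d=env.read_camera("wrist");X=cloud(d,c)
for nm,lo,hi in(("anv",.045,.051),("black",.055,.065)):
    m=(X[...,2]>lo)&(X[...,2]<hi);print(nm,m.sum(),cv2.minAreaRect(X[m][:,:2].astype(np.float32)*1000) if m.sum()>5 else 0)
q,_=env.read_camera("scene");cv2.imwrite("pics/c6.png",np.hstack([p[:,100:500],cv2.resize(q[120:320,130:290],(384,480))]))
```

```text
[ 0.552545   -0.15650098  0.12431821] 0.03796752922486115
yel [317.5 257.1] [301 241  36  32 707] ray [ 0.5507 -0.1542  0.064 ] ztop 0.0645 circ [ 550.9 -154. ] 9.8
anv 5040 ((551.01123046875, -178.7828369140625), (61.29330825805664, 156.31546020507812), 2.2956717014312744)
black 7806 ((550.6160278320312, -212.1270751953125), (72.5046157836914, 137.12405395507812), 4.201250076293945)
```

View pics/c6.png

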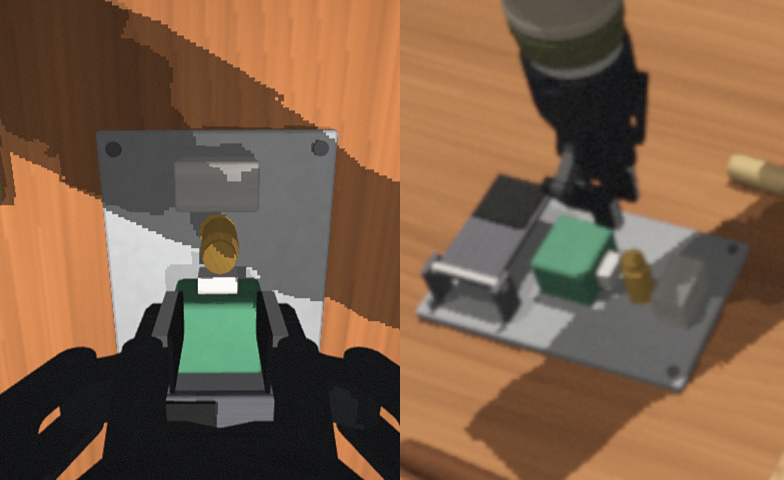

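The seal stands upright on the mark, within about 1.5 mm. Next I move over the pedal with the fingers shut.

Request:
arm_command([
  {"delta_pos": [-0.907, -0.228, 0], "rot": [0, 0, 0], "fingers": 1},
  {"delta_pos": [-0.907, -0.228, 0], "rot": [0, 0, 0], "fingers": 1},
  {"delta_pos": [-0.907, -0.228, 0], "rot": [0, 0, 0], "fingers": 1},
  {"delta_pos": [-0.907, -0.228, 0], "rot": [0, 0, 0], "fingers": 1},
  {"delta_pos": [-0.907, -0.228, 0], "rot": [0, 0, 0], "fingers": 1},
  {"delta_pos": [-0.907, -0.228, 0], "rot": [0, 0, 0], "fingers": 1},
  {"delta_pos": [-0.907, -0.228, 0], "rot": [0, 0, 0], "fingers": 1},
  {"delta_pos": [0, 0, 1], "rot": [0, 0, 0], "fingers": 1},
  {"delta_pos": [0, 0, 1], "rot": [0, 0, 0], "fingers": 1},
  {"delta_pos": [0, 0, 0.8], "rot": [0, 0, 0], "fingers": 1},
  {"delta_pos": [0, 0, 0.2], "rot": [0, 0, 0], "fingers": 1},
  {"delta_pos": [0, 0, 0], "rot": [0, 0, 0], "fingers": 1},
])

```text
clock: 21.7
tcp_pos: [0.5225, -0.2838, 0.0614]
orientation: [-0.001, 0.697, 0.717, -0.0]
wrist_force: [-0.0, 0.0, -0.1]
finger_gap: 0.0003
```

Run:
```python
from h import *
s=env.get_state();print(s["tcp_pos"],s["wrist_force"],s["finger_gap"])
q,_=env.read_camera("scene");p,_=env.read_camera("top");cv2.imwrite("pics/c7.png",np.hstack([cv2.resize(p[180:300,350:500],(450,360)),cv2.resize(q[120:320,130:290],(288,360))]))
```

```text
[ 0.52245351 -0.28376444  0.06142329] [-0.04116138  0.02322962 -0.13497056] 0.00030386482605440586
```

View pics/c7.png

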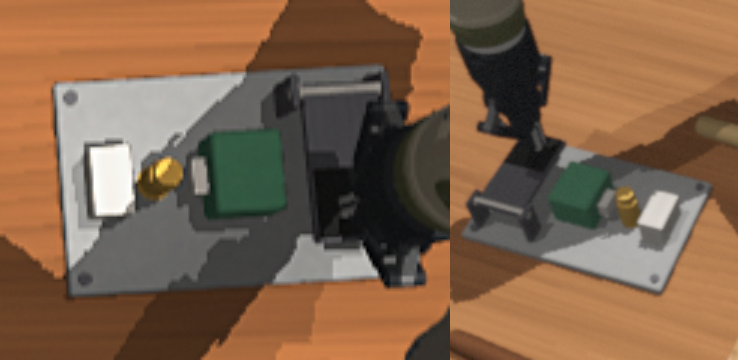

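The fingertips sit just above the pad at (535,150) in the right half, and the seal stands at (160,178) in the left half. I press slowly.

Request:
arm_command([
  {"delta_pos": [0, 0, 0.2], "rot": [0, 0, 0], "fingers": 1},
  {"delta_pos": [0, 0, 0.2], "rot": [0, 0, 0], "fingers": 1},
  {"delta_pos": [0, 0, 0.2], "rot": [0, 0, 0], "fingers": 1},
  {"delta_pos": [0, 0, 0.2], "rot": [0, 0, 0], "fingers": 1},
  {"delta_pos": [0, 0, 0.2], "rot": [0, 0, 0], "fingers": 1},
  {"delta_pos": [0, 0, 0.2], "rot": [0, 0, 0], "fingers": 1},
  {"delta_pos": [0, 0, 0.1], "rot": [0, 0, 0], "fingers": 1},
  {"delta_pos": [0, 0, 0], "rot": [0, 0, 0], "fingers": 1},
  {"delta_pos": [0, 0, 0], "rot": [0, 0, 0], "fingers": 1},
])

```text
clock: 22.7
tcp_pos: [0.5248, -0.2845, 0.0374]
orientation: [0.002, 0.697, 0.718, 0.001]
wrist_force: [1.9, -0.4, 6.8]
finger_gap: 0.0003
```

Request:
arm_command([
  {"delta_pos": [0, 0, 0.1], "rot": [0, 0, 0], "fingers": 1},
  {"delta_pos": [0, 0, 0.1], "rot": [0, 0, 0], "fingers": 1},
  {"delta_pos": [0, 0, 0], "rot": [0, 0, 0], "fingers": 1},
  {"delta_pos": [0, 0, 0], "rot": [0, 0, 0], "fingers": 1},
])

```text
clock: 23.1
tcp_pos: [0.5254, -0.2846, 0.0345]
orientation: [0.002, 0.696, 0.718, 0.001]
wrist_force: [1.0, 1.2, 12.3]
finger_gap: 0.0003
```

Request:
arm_command([
  {"delta_pos": [0, 0, 0.1], "rot": [0, 0, 0], "fingers": 1},
  {"delta_pos": [0, 0, 0], "rot": [0, 0, 0], "fingers": 1},
  {"delta_pos": [0, 0, 0], "rot": [0, 0, 0], "fingers": 1},
  {"delta_pos": [0, 0, 0], "rot": [0, 0, 0], "fingers": 1},
  {"delta_pos": [0, 0, 0], "rot": [0, 0, 0], "fingers": 1},
])

```text
clock: 23.6
tcp_pos: [0.5256, -0.2846, 0.034]
orientation: [0.003, 0.696, 0.718, 0.001]
wrist_force: [-1.7, 3.3, 21.4]
finger_gap: 0.0004
```

Run:
```python
from h import *
s=env.get_state();print(s["tcp_pos"],s["wrist_force"])
for n in("top","scene"):
    c=env.get_calibration(n);p,d=env.read_camera(n);cv2.imwrite(f"pics/{n}8.png",p)
    m=masks(p)[1]["yel"].astype(np.uint8)
    N,L,st,ce=cv2.connectedComponentsWithStats(m);X=cloud(d,c)
    for i in range(1,N):
        w=ray(n,ce[i],.06)
        if st[i,4]>15 and abs(w[0]-.55)<.05 and abs(w[1]+.15)<.05:
            q=X[(L==i)&(d>0)];q=q[q[:,2]>.055];print(n,st[i],w,np.percentile(q,[5,95],axis=0).round(4) if len(q) else 0,cv2.minEnclosingCircle(q[:,:2].astype(np.float32)*1000))
```

```text
[ 0.52561739 -0.28463872  0.03395107] [-1.73986308  3.33386906 21.35027125]
top [395 233  11  10  72] [ 0.55149311 -0.14116194  0.06      ] [[ 0.544  -0.1486  0.0618]
 [ 0.5597 -0.1339  0.0684]] ((551.460205078125, -142.37538146972656), 9.472404479980469)
scene [227 225  11  13  91] [ 0.55491358 -0.1409816   0.06      ] [[ 0.5442 -0.15    0.0599]
 [ 0.5608 -0.1337  0.065 ]] ((552.592041015625, -141.98782348632812), 10.421944618225098)
```

The pedal is at its stop: z no longer moves and the force is 21 N. The seal has been driven about 10–11 mm towards the anvil. I release, rise, turn back and go to the cover.

Request:
arm_command([
  {"delta_pos": [0, 0, -0.3], "rot": [0, 0, 0], "fingers": 1},
  {"delta_pos": [0, 0, -0.4], "rot": [0, 0, 0], "fingers": 1},
  {"delta_pos": [0, 0, -0.4], "rot": [0, 0, 0], "fingers": 1},
  {"delta_pos": [0, 0, -0.5], "rot": [0, 0, 0], "fingers": 1},
  {"delta_pos": [0, 0, -1], "rot": [0, 0, 0], "fingers": 1},
  {"delta_pos": [0, 0, -1], "rot": [0, 0, 0], "fingers": 1},
  {"delta_pos": [0, 0, -1], "rot": [0, 0, 0], "fingers": 1},
  {"delta_pos": [0, 0, -1], "rot": [0, 0, -0.0223], "fingers": 1},
  {"delta_pos": [0, 0, -1], "rot": [0, 0, -0.0223], "fingers": 0.2},
  {"delta_pos": [0, 0, -1], "rot": [0, 0, -0.0223], "fingers": 0.2},
  {"delta_pos": [0, 0, 0], "rot": [0, 0, -0.0223], "fingers": 0.2},
  {"delta_pos": [0, 0, 0], "rot": [0, 0, -0.0223], "fingers": 0.2},
  {"delta_pos": [0, 0, 0], "rot": [0, 0, -0.0223], "fingers": 0.2},
  {"delta_pos": [0, 0, 0], "rot": [0, 0, -0.0223], "fingers": 0.2},
  {"delta_pos": [0, 0, 0], "rot": [0, 0, -0.0223], "fingers": 0.2},
  {"delta_pos": [0, 0, 0], "rot": [0, 0, -0.0223], "fingers": 0.2},
  {"delta_pos": [0, 0, 0], "rot": [0, 0, -0.0223], "fingers": 0.2},
  {"delta_pos": [0, 0, 0], "rot": [0, 0, -0.0223], "fingers": 0.2},
  {"delta_pos": [0, 0, 0], "rot": [0, 0, 0], "fingers": 0.2},
])

```text
clock: 25.6
tcp_pos: [0.5225, -0.2831, 0.1816]
orientation: [-0.001, -0.0, 1.0, 0.001]
wrist_force: [-0.0, -0.9, 0.5]
finger_gap: 0.0684
```

Run:
```python
from h import *
s=env.get_state();print(s["tcp_pos"],s["orientation"],s["joint_pos"])
# cover on mat via scene/top knob; pot ring from scene, top, and earlier wrist picture
for n in("top","scene"):
    c=env.get_calibration(n);p,d=env.read_camera(n);cv2.imwrite(f"pics/{n}9.png",p);h,mk=masks(p)
    X=cloud(d,c)
    N,L,st,ce=cv2.connectedComponentsWithStats(mk["yel"].astype(np.uint8))
    for i in range(1,N):
        q=X[(L==i)&(d>0)]
        if st[i,4]>25 and len(q) and .4<q[:,0].mean()<.7 and -.2<q[:,1].mean()<.2:
            zt=np.percentile(q[:,2],90);k=q[q[:,2]>zt-.004];print(n,ce[i].round(),"z",zt.round(4),cv2.minEnclosingCircle(k[:,:2].astype(np.float32)*1000))
    m=(X[...,2]>.010)&(X[...,2]<.018)&(h[...,1]<70)&(np.hypot(X[...,0]-.458,X[...,1]-.168)<.055)
    print(n,"pot",m.sum(),cv2.minEnclosingCircle(X[m][:,:2].astype(np.float32)*1000),cv2.fitEllipse(cv2.convexHull(X[m][:,:2].astype(np.float32)*1000)))
    m=(X[...,2]>.019)&(X[...,2]<.030)&(h[...,1]<70)&(np.hypot(X[...,0]-.458,X[...,1]-.168)<.055)
    print(n,"boss",m.sum(),cv2.fitEllipse(cv2.convexHull(X[m][:,:2].astype(np.float32)*1000)) if m.sum()>20 else 0)
```

```text
[ 0.52246479 -0.28309664  0.1816222 ] [-8.93601961e-04 -1.93783334e-04  9.99999250e-01  8.14936600e-04] [-6.31732707e-01  3.70034704e-01  4.90831164e-03  1.20807478e+00
  2.59427945e-04 -6.32120586e-01]
top [295. 195.] z 0.1107 ((639.7057495117188, 79.670654296875), 10.82690143585205)
top [401. 239.] z 0.0672 ((551.3001098632812, -142.0644073486328), 9.389216423034668)
top [306. 283.] z 0.0795 ((459.47259521484375, 61.256309509277344), 7.665083408355713)
top pot 522 ((458.8423767089844, 167.5191192626953), 39.6617431640625) ((458.8779602050781, 167.4593048095703), (78.29663848876953, 78.54772186279297), 166.3295440673828)
top boss 472 ((455.44427490234375, 167.4142608642578), (70.16626739501953, 77.61779022216797), 155.9515838623047)
scene [231. 231.] z 0.0635 ((551.6403198242188, -142.51141357421875), 10.401268005371094)
scene [320. 287.] z 0.1068 ((640.7164916992188, 79.31666564941406), 11.779685974121094)
scene pot 512 ((459.23638916015625, 168.12208557128906), 40.74285888671875) ((459.3247985839844, 167.63247680664062), (78.79157257080078, 80.87730407714844), 100.82406616210938)
scene boss 410 ((460.13226318359375, 167.72988891601562), (51.307437896728516, 52.01455307006836), 94.01233673095703)
```

Request:
arm_command([
  {"delta_pos": [-0.309, 0.954, 0], "rot": [0, 0, 0], "fingers": 0.2},
  {"delta_pos": [-0.309, 0.954, 0], "rot": [0, 0, 0], "fingers": 0.2},
  {"delta_pos": [-0.309, 0.954, 0], "rot": [0, 0, 0], "fingers": 0.2},
  {"delta_pos": [-0.309, 0.954, 0], "rot": [0, 0, 0], "fingers": 0.2},
  {"delta_pos": [-0.309, 0.954, 0], "rot": [0, 0, 0], "fingers": 0.2},
  {"delta_pos": [-0.309, 0.954, 0], "rot": [0, 0, 0], "fingers": 0.2},
  {"delta_pos": [-0.309, 0.954, 0], "rot": [0, 0, 0], "fingers": 0.2},
  {"delta_pos": [-0.309, 0.954, 0], "rot": [0, 0, 0], "fingers": 0.2},
  {"delta_pos": [-0.309, 0.954, 0], "rot": [0, 0, 0], "fingers": 0.2},
  {"delta_pos": [-0.309, 0.954, 0], "rot": [0, 0, 0], "fingers": 0.2},
  {"delta_pos": [-0.309, 0.954, 0], "rot": [0, 0, 0], "fingers": 0.2},
  {"delta_pos": [-0.309, 0.954, 0], "rot": [0, 0, 0], "fingers": 0.2},
  {"delta_pos": [-0.309, 0.954, 0], "rot": [0, 0, 0], "fingers": 0.2},
  {"delta_pos": [-0.309, 0.954, 0], "rot": [0, 0, 0], "fingers": 0.2},
  {"delta_pos": [-0.309, 0.954, 0], "rot": [0, 0, 0], "fingers": 0.2},
  {"delta_pos": [-0.309, 0.954, 0], "rot": [0, 0, 0], "fingers": 0.2},
  {"delta_pos": [-0.309, 0.954, 0], "rot": [0, 0, 0], "fingers": 0.2},
  {"delta_pos": [-0.309, 0.954, 0], "rot": [0, 0, 0], "fingers": 0.2},
  {"delta_pos": [-0.309, 0.954, 0], "rot": [0, 0, 0], "fingers": 0.2},
  {"delta_pos": [0, 0, 0], "rot": [0, 0, 0], "fingers": 0.2},
])

```text
clock: 27.7
tcp_pos: [0.6407, 0.081, 0.1818]
orientation: [-0.0, -0.0, 1.0, 0.0]
wrist_force: [0.3, -0.6, 0.5]
finger_gap: 0.0683
```

Run:
```python
from h import *
s=env.get_state();print(s["tcp_pos"]);wrist(.107,amin=150)
```

```text
[0.64070372 0.08095416 0.18182236]
yel [315.4 251.4] [298 235  36  34 967] ray [0.6391 0.0787 0.107 ] ztop 0.1075 circ [639.2  78.8] 11.6
```

Request:
arm_command([
  {"delta_pos": [0.05, -0.1, 1], "rot": [0, 0, 0], "fingers": 0.2},
  {"delta_pos": [0, 0, 1], "rot": [0, 0, 0], "fingers": 0.2},
  {"delta_pos": [0, 0, 1], "rot": [0, 0, 0], "fingers": 0.2},
  {"delta_pos": [0, 0, 1], "rot": [0, 0, 0], "fingers": 0.2},
  {"delta_pos": [0, 0, 0.85], "rot": [0, 0, 0], "fingers": 0.2},
  {"delta_pos": [0, 0, 0], "rot": [0, 0, 0], "fingers": 0.5},
  {"delta_pos": [0, 0, 0], "rot": [0, 0, 0], "fingers": 0.7},
  {"delta_pos": [0, 0, 0], "rot": [0, 0, 0], "fingers": 1},
  {"delta_pos": [0, 0, 0], "rot": [0, 0, 0], "fingers": 1},
  {"delta_pos": [0, 0, 0], "rot": [0, 0, 0], "fingers": 1},
  {"delta_pos": [0, 0, 0], "rot": [0, 0, 0], "fingers": 1},
])

```text
clock: 28.85
tcp_pos: [0.6404, 0.0766, 0.0865]
orientation: [0.001, 0.0, 1.0, -0.0]
wrist_force: [-1.2, -0.7, 3.6]
finger_gap: 0.0214
```

Request:
arm_command([
  {"delta_pos": [0, 0, -0.5], "rot": [0, 0, 0], "fingers": 1},
  {"delta_pos": [0, 0, -1], "rot": [0, 0, 0], "fingers": 1},
  {"delta_pos": [0, 0, -1], "rot": [0, 0, 0], "fingers": 1},
  {"delta_pos": [0, 0, -1], "rot": [0, 0, 0], "fingers": 1},
  {"delta_pos": [0, 0, -1], "rot": [0, 0, 0], "fingers": 1},
  {"delta_pos": [0, 0, -1], "rot": [0, 0, 0], "fingers": 1},
  {"delta_pos": [0.9, 0.44, 0], "rot": [0, 0, 0], "fingers": 1},
  {"delta_pos": [0.9, 0.44, 0], "rot": [0, 0, 0], "fingers": 1},
  {"delta_pos": [0.9, 0.44, 0], "rot": [0, 0, 0], "fingers": 1},
  {"delta_pos": [0.9, 0.44, 0], "rot": [0, 0, 0], "fingers": 1},
  {"delta_pos": [0.9, 0.44, 0], "rot": [0, 0, 0], "fingers": 1},
  {"delta_pos": [0.9, 0.44, 0], "rot": [0, 0, 0], "fingers": 1},
  {"delta_pos": [0.9, 0.44, 0], "rot": [0, 0, 0], "fingers": 1},
  {"delta_pos": [0.9, 0.44, 0], "rot": [0, 0, 0], "fingers": 1},
  {"delta_pos": [0.9, 0.44, 0], "rot": [0, 0, 0], "fingers": 1},
  {"delta_pos": [0.9, 0.44, 0], "rot": [0, 0, 0], "fingers": 1},
  {"delta_pos": [0, 0, 0], "rot": [0, 0, 0], "fingers": 1},
  {"delta_pos": [0, 0, 0], "rot": [0, 0, 0], "fingers": 1},
])

```text
clock: 30.65
tcp_pos: [0.4597, 0.1649, 0.1958]
orientation: [0.0, -0.0, 1.0, -0.0]
wrist_force: [0.0, -0.3, -1.0]
finger_gap: 0.0217
```

Run:
```python
from h import *
s=env.get_state();print(s["tcp_pos"],s["wrist_force"],s["finger_gap"])
c=env.get_calibration("wrist");p,d=env.read_camera("wrist");X=cloud(d,c);h=masks(p)[0];cv2.imwrite("pics/w10.png",p)
t=s["tcp_pos"];near=np.hypot(X[...,0]-t[0],X[...,1]-t[1])<.05
m=near&masks(p)[1]["red"]&(d>0);zt=np.percentile(X[m][:,2],95);k=X[m&(X[...,2]>zt-.004)]
print("red z",zt,len(k),cv2.fitEllipse(cv2.convexHull(k[:,:2].astype(np.float32)*1000)),cv2.minEnclosingCircle(k[:,:2].astype(np.float32)*1000))
for n in("scene",):
    c=env.get_calibration(n);p,d=env.read_camera(n);cv2.imwrite("pics/s10.png",p);X=cloud(d,c)
    near=np.hypot(X[...,0]-t[0],X[...,1]-t[1])<.05
    m=near&masks(p)[1]["red"]&(d>0);zt=np.percentile(X[m][:,2],95);k=X[m&(X[...,2]>zt-.004)]
    print("scene red z",zt,len(k),cv2.fitEllipse(cv2.convexHull(k[:,:2].astype(np.float32)*1000)),cv2.minEnclosingCircle(k[:,:2].astype(np.float32)*1000))
```

```text
[0.45970927 0.1648798  0.19575541] [ 0.03597689 -0.30151042 -0.99620943] 0.021726673385608436
red z 0.1893462765052569 8321 ((458.630126953125, 165.4645538330078), (66.79438018798828, 68.11226654052734), 95.71188354492188) ((458.835205078125, 165.49676513671875), 34.285438537597656)
scene red z 0.1889845769152577 496 ((461.789306640625, 164.9818878173828), (67.24313354492188, 69.98751068115234), 173.0784912109375) ((462.7384338378906, 163.91856384277344), 36.47072982788086)
```

The cover is held within about 2 mm of the pot axis. I correct by +2 mm in y and lower it.

Request:
arm_command([
  {"delta_pos": [0, 0.1, 1], "rot": [0, 0, 0], "fingers": 1},
  {"delta_pos": [0, 0, 1], "rot": [0, 0, 0], "fingers": 1},
  {"delta_pos": [0, 0, 1], "rot": [0, 0, 0], "fingers": 1},
  {"delta_pos": [0, 0, 0.8], "rot": [0, 0, 0], "fingers": 1},
  {"delta_pos": [0, 0, 0.2], "rot": [0, 0, 0], "fingers": 1},
  {"delta_pos": [0, 0, 0.2], "rot": [0, 0, 0], "fingers": 1},
  {"delta_pos": [0, 0, 0.2], "rot": [0, 0, 0], "fingers": 1},
  {"delta_pos": [0, 0, 0.2], "rot": [0, 0, 0], "fingers": 1},
  {"delta_pos": [0, 0, 0.2], "rot": [0, 0, 0], "fingers": 1},
  {"delta_pos": [0, 0, 0], "rot": [0, 0, 0], "fingers": 1},
  {"delta_pos": [0, 0, 0], "rot": [0, 0, 0], "fingers": 1},
])

```text
clock: 31.85
tcp_pos: [0.4596, 0.1667, 0.0994]
orientation: [0.0, 0.0, 1.0, -0.0]
wrist_force: [-0.5, -0.5, -0.7]
finger_gap: 0.0215
```

Request:
arm_command([
  {"delta_pos": [0, 0, 0.1], "rot": [0, 0, 0], "fingers": 1},
  {"delta_pos": [0, 0, 0.05], "rot": [0, 0, 0], "fingers": 1},
  {"delta_pos": [0, 0, 0.05], "rot": [0, 0, 0], "fingers": 1},
  {"delta_pos": [0, 0, 0], "rot": [0, 0, 0], "fingers": 1},
  {"delta_pos": [0, 0, 0], "rot": [0, 0, 0], "fingers": 1},
])

```text
clock: 32.35
tcp_pos: [0.4603, 0.1671, 0.0965]
orientation: [0.001, -0.0, 1.0, 0.0]
wrist_force: [-1.4, 1.3, 6.3]
finger_gap: 0.0213
```

Request:
arm_command([
  {"delta_pos": [0, 0, 0], "rot": [0, 0, 0], "fingers": 0.6},
  {"delta_pos": [0, 0, 0], "rot": [0, 0, 0], "fingers": 0.3},
  {"delta_pos": [0, 0, 0], "rot": [0, 0, 0], "fingers": 0.2},
  {"delta_pos": [0, 0, -0.3], "rot": [0, 0, 0], "fingers": 0.2},
  {"delta_pos": [0, 0, -1], "rot": [0, 0, 0], "fingers": 0.2},
  {"delta_pos": [0, 0, -1], "rot": [0, 0, 0], "fingers": 0.2},
  {"delta_pos": [0, 0, -1], "rot": [0, 0, 0], "fingers": 0.2},
  {"delta_pos": [0, 0, -1], "rot": [0, 0, 0], "fingers": 0.2},
  {"delta_pos": [0, 0, -1], "rot": [0, 0, 0], "fingers": 0.2},
  {"delta_pos": [0, -1, -1], "rot": [0, 0, 0], "fingers": 0.2},
  {"delta_pos": [0, -1, 0], "rot": [0, 0, 0], "fingers": 0.2},
  {"delta_pos": [0, -1, 0], "rot": [0, 0, 0], "fingers": 0.2},
  {"delta_pos": [0, -1, 0], "rot": [0, 0, 0], "fingers": 0.2},
  {"delta_pos": [0, -1, 0], "rot": [0, 0, 0], "fingers": 0.2},
  {"delta_pos": [0, 0, 0], "rot": [0, 0, 0], "fingers": 0.2},
  {"delta_pos": [0, 0, 0], "rot": [0, 0, 0], "fingers": 0.2},
])

```text
clock: 33.95
tcp_pos: [0.4597, 0.0666, 0.2215]
orientation: [0.0, 0.001, 1.0, 0.0]
wrist_force: [0.3, 0.0, 0.1]
finger_gap: 0.0682
```

Run:
```python
from h import *
s=env.get_state();print(s["clock"],s["tcp_pos"]);wrist(.117,amin=100)
for n in("top","scene"):
    c=env.get_calibration(n);p,d=env.read_camera(n);cv2.imwrite(f"pics/{n}11.png",p);h,mk=masks(p);X=cloud(d,c)
    for k in("yel","red"):
        N,L,st,ce=cv2.connectedComponentsWithStats(mk[k].astype(np.uint8))
        for i in range(1,N):
            q=X[(L==i)&(d>0)]
            if st[i,4]>25 and len(q) and .4<q[:,0].mean()<.7 and -.2<q[:,1].mean()<.4:
                zt=np.percentile(q[:,2],90);r=q[q[:,2]>zt-.004];print(n,k,ce[i].round(),"z",zt.round(4),np.round(cv2.minEnclosingCircle(r[:,:2].astype(np.float32)*1000)[0],1))
    m=(X[...,2]>.054)&(X[...,2]<.064)&(X[...,0]>.49)&(X[...,0]<.62)&(X[...,1]<-.255)&(X[...,1]>-.32)
    print(n,"pad z profile",[(x,np.median(X[...,2][(abs(X[...,0]-x)<.005)&(abs(X[...,1]+.284)<.015)]).round(4)) for x in(.505,.525,.545,.575)])
p=cv2.imread("pics/scene11.png");cv2.imwrite("pics/s11.png",cv2.resize(p[120:400,120:520],(800,560)))
```

```text
33.95 [0.45965645 0.06664241 0.22153044]
yel [475.3  18.4] [ 446    0   61   44 2148] ray [0.3245 0.158  0.117 ] ztop 0.1418 circ [326.  149.4] 16.2
yel [311.1 222.8] [301 213  21  20 305] ray [0.4477 0.0611 0.117 ] ztop 0.0757 circ [458.6  60.1] 8.2
yel [466.1 237.6] [450 222  34  32 830] ray [0.4583 0.1679 0.117 ] ztop 0.1175 circ [458.6 167.9] 11.8
yel [ 96.1 306.7] [ 82 301  25  18 159] ray [ 0.5107 -0.0964  0.117 ] ztop 0.0527 circ [ 549.9 -143.3] 11.5
yel [ 85.2 318.9] [ 75 310  22  19 325] ray [ 0.5206 -0.1062  0.117 ] ztop 0.0644 circ [ 550.1 -143.5] 10.0
top yel [401. 239.] z 0.067 [ 551.4 -142.6]
top yel [171. 253.] z 0.1208 [523.8 328.4]
top red [243. 285.] z 0.0929 [459.6 182. ]
top pad z profile [(0.505, np.float64(0.0584)), (0.525, np.float64(0.0599)), (0.545, np.float64(0.06)), (0.575, np.float64(0.0574))]
scene yel [342. 218.] z 0.0742 [460.3  58.9]
scene yel [397. 220.] z 0.117 [460.1 169.1]
scene yel [231. 229.] z 0.0639 [ 554.2 -143.1]
scene yel [475. 272.] z 0.117 [525.9 327.7]
scene red [341. 234.] z 0.0541 [461.6  60.5]
scene pad z profile [(0.505, np.float64(0.0564)), (0.525, np.float64(0.0565)), (0.545, np.float64(0.0568)), (0.575, np.float64(0.0543))]
```

View pics/s11.png

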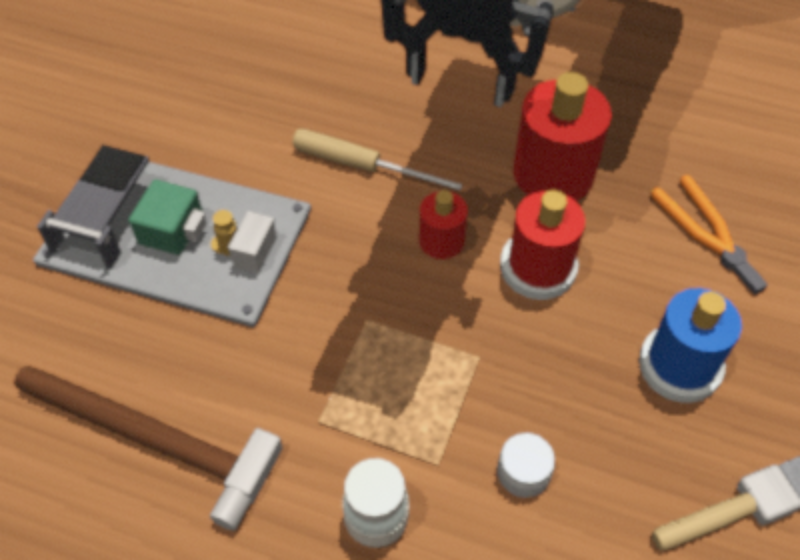

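The cover sits on its pot at (545,250), the seal stands against the anvil at (222,230), the pedal is up, and the blue pot and tools are where they were. I hand in.

```bash
python3 -c "
from workcell import env
print(env.hand_in())"
```

```text
the job is handed in; nothing more can be done
None
```

The job is done and handed in at about 34 s of the 72 s allowed. No verdict was reported.

- **Cover off:** I lifted the middle-sized red cover off its pot and stood it on the cork mat.
- **Seal:** I stood it on the brass mark, about 1.5 mm off centre, and let go.
- **Pedal:** I pressed it until the fingers stopped moving down, with the force reaching 21 N, held it there and let it come back up.
- **Cover back:** I put the red cover back on its own pot.

**Last checks:**
- **Seal:** upright, about 10 mm past the mark towards the anvil.
- **Pedal pad:** back at its rest height. The two cameras read 57 and 60 mm, against 59 mm nominal.
- **Red cover:** knob top at 117 mm, which matches fully home, with its axis within about 2 mm of the pot's.
- **Blue cover:** knob measured where it was at the start.
- **Tools:** the hammer, graver, tin, jar and pliers look unmoved in the last picture. The brush is only partly in that picture, and I measured none of them.

No check failed. Camera views differed by 2–4 mm, mostly in x. The last top-view reading of the red cover was 14 mm off in y; it came from only the part of the cover that view caught, so I used the wrist and scene readings instead.

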